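# Make the small wood lathe ready for a fast polishing run

### The arm

A 7-joint arm with a two-finger parallel gripper is mounted at the origin on the work surface. World frame = base frame: x ahead of the robot, y to its left, z up, the work surface at z = 0. Lengths are in m, angles in rad, forces in N, time in s.
With the tool pointing down it reaches from about 0.425 to 0.875 m from the base axis. Payload 4.7 kg.
Tool frame: the origin (TCP) lies on the centre line of the jaws, within the pads' length; the fingertips stand 14 mm ahead of it and the grasp point (between the pads) lies 5 mm behind it; z points along the fingers, y is the line along which they close (so a half turn about z gives the same grasp; the last joint's range is limited). The gripper opens to 87 mm and grips with 3 to 60 N. Pads are 19 mm wide; open, the fingers measure 117 mm over their backs; the gripper's body (75 mm by 190 mm) begins 51 mm behind the grasp point.
Start: joints at [-1.33, 0.321, -0.07, 1.45, 0.023, 1.371, -0.057], TCP at [0.146, 0.633, 0.208] pointing down, gripper open.
Joint ranges: [-2.86, 2.86], [-0.3, 2.09], [-1.38, 1.24], [0.06, 2.45], [-1.56, 4.7], [0.09, 2.05], [-2.69, 2.69]. Speed limits (rad/s): [2.57, 2.57, 3.14, 3.14, 3.14, 3.14, 3.14].

### API

Orientations are given as a rotation vector (axis times angle).
In Python, from bench import * gives the robot as it stands.
- The arm moves only by the shell command python3 -m jog 'ROWS' [FORCE]. ROWS is JSON, a list of rows, each an object of numbers: "claw": the finger opening in mm, from 0 to 87; "dx", "dy", "dz": the shift along the tool's x, y, z in mm; "spin": the turn about the tool's z in degrees. In form: [{"claw": .., "dx": .., "dy": .., "dz": .., "spin": ..}, ...]. A call has 1 to 20 rows; each row is the pose to reach, as a shift and turn from the pose commanded when the call began, along the tool's axes at that moment; what a row does not reach only later rows make up. A row lasts 1/12 s, in which the tool goes at most 41.7 mm and 7.16 degrees, less where a joint would pass 70% of its speed; a pose out of reach is approached as far as the arm can. A call with a gripper value outside its range is refused whole. The fingers move at their own pace and stop on an object; FORCE is the grip in N (left out, the last holds). Time passes only in rows, so rows that repeat a pose let the fingers close. It gives the time, the measured TCP pose, the force, the opening and the grip force at its end, in the units of the state.
- get_state(): the state, without advancing time (a new reading comes with each control period).
- get_image(name): name is "side" or "top" or "wrist"; returns a dict with "frame" (480x640x3 uint8, red, green, blue), "depth" (480x640 float32, m along the optical axis (not along the pixel's ray), 0 where there is no reading), "K" (3x3 intrinsics, pixels), "T" (4x4, takes a point from camera to world coordinates); the wrist camera has in their place "mount" (4x4, takes a point from camera to tool coordinates, whose origin is the TCP and whose axes are the flange's). Camera axes: x right, y down, z forward; pixel columns grow to the right and rows downward; lengths in m; the calibration is good to about 2 mm. A picture is of the moment at which its call begins: read the wrist's pose just before it.
- close_job(): hands the job in; it is judged then, once.
The state is a dict: "time": time; "joint_positions": joint angles; "qd": joint speeds; "joint_torque": joint torques, N m; "position": TCP position; "tool_rot": TCP orientation; "ft_force": force on the tool from outside, world axes, zero at the start; "torque": the same for the moment, N m; "grip_width": opening from 0.0 (shut) to 1.0 (fully open); "grip_force": force on a finger pad.
Only numpy, scipy, OpenCV 4.12 (cv2) and the standard library are available. Lean on these libraries where they do the work, as an engineer would, in place of code of your own. Each camera call takes 0.05 s, during which the arm holds its last target. There are 200 camera calls.

### The job

Make the small wood lathe in front of you ready for a fast polishing run. With the fingertips, swing the raised clear chuck guard forward and down over the chuck until it is fully closed; then push the T-shaped speed-range lever on top of the headstock towards the back of the machine, past the click of the first notch (slow) and on to its second stop (fast). Pick nothing up, and leave the tools and pieces of wood lying around the lathe where they are.

Things in the scene. Friction and masses are not known exactly. Their poses are not given: they have to be found in the camera images.
- lathe: wood lathe on a board 300 x 500 x 18 (fixed). Origin on the table under the bed's middle; y along the bed to the headstock, x to the machine's back, z up. Headstock: grey box x -60..60, y 90..215 (black cover to 233), top 155 high, with a 3 mm slotted gate plate round the lever. Tool rest and tailstock lie at y below -5, up to 155 high; the tailstock's small lock lever is fixed and not meant
- chuck_centre (a point): centre of the steel chuck (60 across, 30 long), 100 above the table, just beside the headstock; the closed guard covers it
- guard (a joint): angle of the chuck guard, rad: 0 fully closed on its stop (top panel level over the chuck), raised to 0.95 to 1.5 at the start, 1.62 the open stop. A stiff friction hinge (about 0.12 N m): it stays at any angle and needs 2 to 5 N along its swing. High up, a straight downward press on it can jam: push it from behind, towards the front, and follow its arc
- guard_hinge (a point): point on the guard's hinge axis, half-way along its 84 mm width, 150 above the table, 64 behind the spindle line; the axis is parallel to the lathe's y
- guard_front (a point): middle of the free edge of the guard's front panel. The guard: clear plastic 84 wide, 4 thick, dark steel edge strips. Closed, from the hinge: level top panel 98 to the front, a bevel 18 forward and 18 down, then the front panel to this edge, 120 forward of the hinge and 56 below it. Raised, the top panel stands up behind the chuck and the front panel overhangs to the front, outer face up
- range_lever (a joint): angle of the speed-range lever, rad: 0 neutral (leaning to the machine's front; starts here), 0.43 first notch, slow (upright), 0.84 second and last stop, fast (leaning to the back). A sprung detent pulls it into each: leaving neutral or the first notch takes 5 to 8 N at the grip, more when fast; left between two it springs to the nearer
- lever_grip (a point): centre of the lever's T-grip, a black bar 44 long, 22 across, parallel to the lathe's y on a steel rod. It swings to the lathe's +x on an arc of radius 75 about the pivot: from 31 in front of it to 31 behind, 208 above the table at both ends, 215 in the middle
- lever_pivot (a point): the range lever's pivot, 15 below the headstock's top (140 above the table), at x 0, y 160 of the lathe; fixed to the lathe
- gouge: turning gouge lying flat, wooden handle and steel blade, 270 long, 26 wide, 26 high; on the table beyond the headstock end. Origin on its underside; not part of the job
- skew_chisel: skew chisel lying flat, wooden handle and flat steel blade, 270 long, 26 wide, 26 high; on the table beyond the tailstock end. Origin on its underside; not part of the job
- brush: wooden bench brush lying flat, 260 long, 34 wide, 34 high; on the table beyond the gouge. Origin on its underside; not part of the job
- wax_tin: round flat metal tin, 54 across, 28 high, standing on the lathe's board in front of the headstock. Origin on its underside; not part of the job
- bobbin: small turned wooden bobbin, 34 across, 50 high, standing on the board in front of the tool rest. Origin on its underside; not part of the job
- blank: square wooden blank, 24 x 90 x 24 high, lying on the board in front of the tailstock. Origin on its underside; not part of the job
- caliper: steel vernier caliper lying flat, 150 long, 52 across the jaws, 8 high; on the board behind the bed. Origin on its underside; not part of the job

How it is judged:
On the way, in this order (a step that is already met when the one before it is completed fails the run):
1. the chuck guard is pushed fully down over the chuck (value of joint guard below 0.07 rad), for 0.2 s.
2. the range lever has gone past the first notch to its second stop (value of joint range_lever above 0.78 rad), for 0.2 s.
At the end, for the whole second after the job is handed in: the guard is closed to within 0.07 rad and the range lever rests at its second stop (joint above 0.78 of 0.84 rad), both still, and nothing else has been moved by more than 30 mm (value of joint guard below 0.07 rad and value of joint range_lever above 0.78 rad and velocity of joint each of range_lever, guard below 0.05 rad/s); the robot touches nothing.
It fails at once if a tool or piece of wood beside the lathe is knocked away (moved more than 30 mm) (distance of any of gouge, skew_chisel, brush, wax_tin, bobbin, blank, caliper from where it was at the start of the episode above 0.03 m).
It fails at once if a tool or piece of wood is picked up (raised more than 20 mm) (height (world z) of any of gouge, skew_chisel, brush above 0.02 m or height (world z) of any of wax_tin, bobbin, blank, caliper above 0.038 m).
It also fails if it takes over 51 s, if anything falls off the work surface, if the arm or the gripper's body presses on something with over 40 N, if the wrist force passes 120 N, or if a joint passes its speed limit or range.

## Working session

There is one attempt and no reset: what is moved stays moved. The work goes in short steps, Python scripts to look and compute and a shell command to move; the robot and the scene stay as the last step left them, time stands still between calls to the robot, and variables do not carry over. Pictures are saved under pics/ and viewed, at most 10 in all, crops included, and the job is handed in when it is done.

```bash
mkdir -p pics
cat > h.py <<'E'
from bench import *
import numpy as np, cv2
def snap(n,f):
    im=get_image(n); cv2.imwrite(f'pics/{f}.png',im['frame'][:,:,::-1]); np.savez(f'pics/{f}.npz',**{k:v for k,v in im.items()}); return im
def pt(f,u,v):
    d=np.load(f'pics/{f}.npz'); z=np.median(d['depth'][v-1:v+2,u-1:u+2]); K=d['K']
    p=np.array([(u-K[0,2])/K[0,0]*z,(v-K[1,2])/K[1,1]*z,z,1]); return (d['T']@p)[:3].round(4)
E
python3 - <<'E'
from h import *
s=get_state();print(s)
for n in('top','side'):
    im=snap(n,n+'0');print(im['T'].round(3),im['K'].round(1))
E
```

```text
{'time': 0.0, 'joint_positions': array([-1.32991543,  0.32182068, -0.07010463,  1.45169334,  0.02265159,
        1.37080961, -0.0569081 ]), 'qd': array([ 0.00091957,  0.00265637, -0.00063135,  0.00066432, -0.0018671 ,
        0.00173609,  0.00059001]), 'joint_torque': array([ 9.50611093e-05, -4.91298795e+01, -4.03780835e-01, -3.12517798e+01,
       -6.37466437e-02,  4.38224024e-02,  1.80315692e-04]), 'position': array([0.14607083, 0.63276329, 0.20685403]), 'tool_rot': array([-3.55373747e-01, -3.12135040e+00,  3.05090308e-03]), 'ft_force': array([ 0.2966034 ,  0.78001647, -0.05119639]), 'torque': array([-0.03267885,  0.02262342,  0.07743808]), 'grip_force': 0.0, 'grip_width': 0.9989327839361397}
[[ 0.005 -0.975  0.22   0.327]
 [-1.    -0.004  0.007  0.011]
 [-0.006 -0.22  -0.975  1.214]
 [ 0.     0.     0.     1.   ]] [[446.2   0.  321.8]
 [  0.  446.2 244.8]
 [  0.    0.    1. ]]
[[ 0.956 -0.211  0.206  0.291]
 [-0.295 -0.703  0.647 -0.792]
 [ 0.008 -0.679 -0.734  1.042]
 [ 0.     0.     0.     1.   ]] [[614.2   0.  324.8]
 [  0.  614.2 233.1]
 [  0.    0.    1. ]]
```

View pics/top0.png

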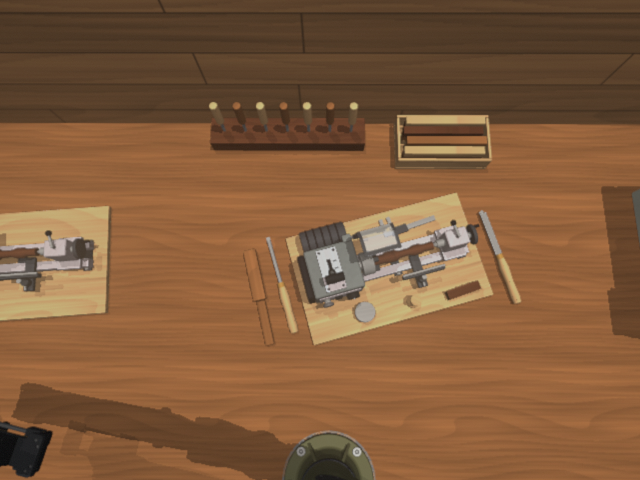

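View pics/side0.png

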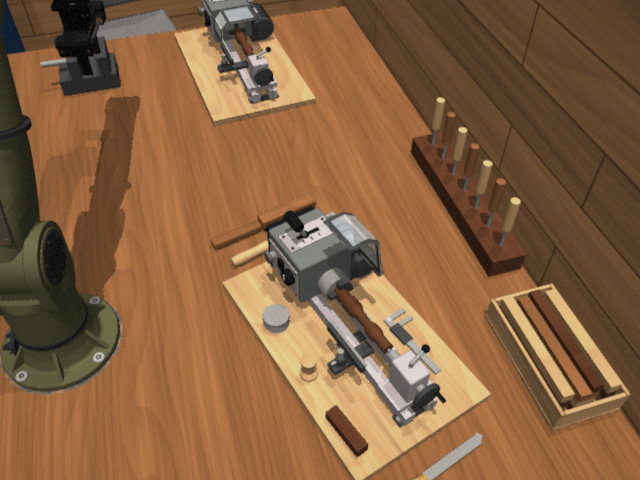

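Run:
```python
from h import *
def ray(f,u,v,z):
    d=np.load(f'pics/{f}.npz');K=d['K'];T=d['T'];r=T[:3,:3]@[(u-K[0,2])/K[0,0],(v-K[1,2])/K[1,1],1];o=T[:3,3];return o+r*(z-o[2])/r[2]
C=[ray('top0',*c,.018) for c in [(458,194),(492,295),(313,343),(287,238)]]
loc=np.array([[.15,-.25],[-.15,-.25],[-.15,.25],[.15,.25]])
W=np.array(C)[:,:2]
M=cv2.estimateAffinePartial2D(loc,W)[0]; print(M,np.degrees(np.arctan2(M[1,0],M[0,0])),np.hypot(M[1,0],M[0,0]),(loc@M[:,:2].T+M[:,2]-W).round(4))
for n,s in(('top0',(300,210,440,320)),('side0',(240,190,400,310))):
    im=cv2.imread(f'pics/{n}.png')[s[1]:s[3],s[0]:s[2]];cv2.imwrite(f'pics/{n}c.png',cv2.resize(im,None,fx=5,fy=5,interpolation=3))
```

```text
Traceback (most recent call last):
cv2.error: OpenCV(4.12.0) /io/opencv/modules/calib3d/src/ptsetreg.cpp:1108: error: (-215:Assertion failed) count >= 0 && to.checkVector(2) == count in function 'estimateAffinePartial2D'
```

```bash
cat >> h.py <<'E'
def ray(f,u,v,z):
    d=np.load(f'pics/{f}.npz');K=d['K'];T=d['T'];r=T[:3,:3]@[(u-K[0,2])/K[0,0],(v-K[1,2])/K[1,1],1];o=T[:3,3];return o+r*(z-o[2])/r[2]
E
python3 - <<'E'
from h import *
for n,cs in(('top0',[(458,194),(492,295),(313,343),(287,238)]),('side0',[(486,392),(359,471),(223,281)])):
    W=np.array([ray(n,*c,.018)[:2] for c in cs])
    loc=np.array([[.15,-.25],[-.15,-.25],[-.15,.25],[.15,.25]])[:len(cs)]
    M=cv2.estimateAffinePartial2D(loc.copy(),W.copy(),ransacReprojThreshold=.1)[0]; print(M.round(4),np.degrees(np.arctan2(M[1,0],M[0,0])),np.hypot(M[1,0],M[0,0]),(loc@M[:,:2].T+M[:,2]-W).round(4))
for n,s in(('top0',(300,210,440,315)),('side0',(240,190,400,310))):
    im=cv2.imread(f'pics/{n}.png')[s[1]:s[3],s[0]:s[2]];cv2.imwrite(f'pics/{n}c.png',cv2.resize(im,None,fx=5,fy=5,interpolation=3))
E
```

```text
[[ 0.9532 -0.2543  0.5391]
 [ 0.2543  0.9532 -0.1605]] 14.938080429013183 0.9865722466834886 [[ 0.0003  0.0023]
 [-0.0017 -0.0007]
 [-0.0009 -0.0017]
 [ 0.0024  0.0001]]
[[ 0.9339 -0.2644  0.5416]
 [ 0.2644  0.9339 -0.155 ]] 15.806285779535054 0.9705703308090703 [[ 0.0027  0.0058]
 [-0.0061 -0.0042]
 [ 0.0035 -0.0016]]
```

View pics/top0c.png

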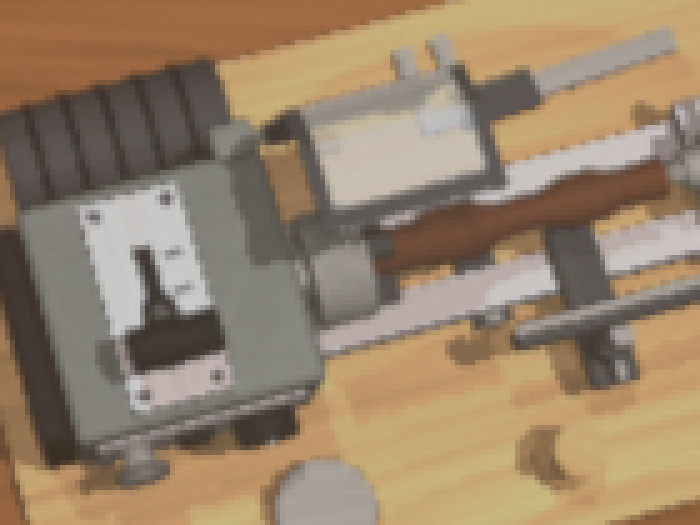

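View pics/side0c.png

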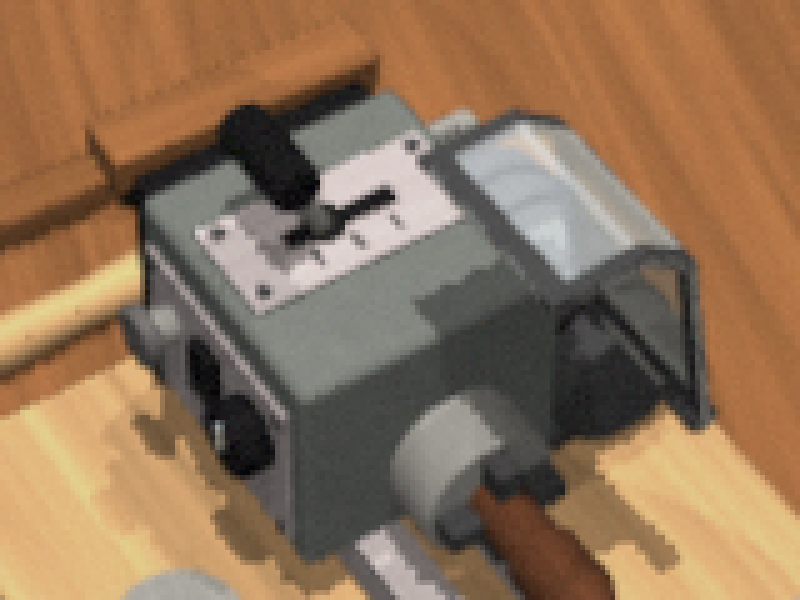

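```bash
cat >> h.py <<'E'
a=np.radians(15.0); O=np.array([.539,-.1605,0]); R=np.array([[np.cos(a),-np.sin(a),0],[np.sin(a),np.cos(a),0],[0,0,1]])
def L(p): return (R.T@(np.array(p)-O)).round(4)
def Wd(p): return (R@np.array(p)+O).round(4)
E
python3 - <<'E'
from h import *
def t(x,y,n='top0',s=(300,210)):
    u,v=round(s[0]+x/5),round(s[1]+y/5);print(n,x,y,L(pt(n,u,v)))
for q in [(335,213),(495,183),(415,200),(310,130),(460,85),(325,170),(485,130),(178,342),(345,280),(100,200),(300,330),(150,390),(220,350)]: t(*q)
for q in [(270,160),(540,285),(690,250),(515,118),(495,220),(440,170),(700,400),(640,235),(300,380),(390,115),(160,210)]: t(*q,'side0',(240,190))
E
```

```text
top0 335 213 [0.0066 0.0809 0.2613]
top0 495 183 [0.0024 0.0086 0.2566]
top0 415 200 [0.0042 0.0453 0.2611]
top0 310 130 [0.0464 0.0807 0.2598]
top0 460 85 [0.0502 0.01   0.2553]
top0 325 170 [0.0268 0.0798 0.2625]
top0 485 130 [0.0264 0.0067 0.2615]
top0 178 342 [-0.0231  0.1576  0.2163]
top0 345 280 [-0.0022  0.065   0.1235]
top0 100 200 [0.0616 0.1735 0.1538]
top0 300 330 [-0.0242  0.0967  0.1521]
top0 150 390 [-0.0344  0.1739  0.1561]
top0 220 350 [-0.0243  0.1366  0.1556]
side0 270 160 [-0.0251  0.1494  0.2181]
side0 540 285 [0.003  0.0134 0.2622]
side0 690 250 [ 0.2101  0.1838 -0.0009]
side0 515 118 [0.0382 0.0825 0.2633]
side0 495 220 [0.0062 0.0463 0.2625]
side0 440 170 [0.003  0.0768 0.262 ]
side0 700 400 [0.0725 0.0051 0.1647]
side0 640 235 [0.0472 0.0172 0.2583]
side0 300 380 [-0.0436  0.0989  0.1539]
side0 390 115 [0.0586 0.2001 0.1536]
side0 160 210 [-0.0464  0.2024  0.1542]
```

```bash
cat >> h.py <<'E'
from scipy.spatial.transform import Rotation as Ro
def plan(*pts,yaw=15.0):
    s=get_state();T=Ro.from_rotvec(s['tool_rot']).as_matrix();p=s['position']
    y=np.degrees(np.arctan2(T[1,1],T[0,1]));sp=(y-yaw+90)%180-90
    print('t',round(s['time'],2),'lathe',L(p),'yaw',round(y,1),'spin',round(sp,1),'F',s['ft_force'].round(1))
    for q in pts: w=Wd(q);print(q,'->',(T.T@(w-p)*1000).round(1),'rad',np.hypot(*w[:2]).round(3))
E
python3 -c "
from h import *
plan((.125,.045,.36),(.125,.045,.236))"
```

```text
t 0.1 lathe [-0.1742  0.868   0.207 ] yaw 77.0 spin 62.0 F [ 0.1 -0.3 -0.2]
(0.125, 0.045, 0.36) -> [-650.5 -586.6 -152. ] rad 0.654
(0.125, 0.045, 0.236) -> [-650.5 -586.3  -28. ] rad 0.654
```

```bash
python3 -m jog '[{"claw":0,"dx":0,"dy":0,"dz":-153,"spin":0},{"claw":0,"dx":0,"dy":0,"dz":-153,"spin":0},{"claw":0,"dx":0,"dy":0,"dz":-153,"spin":0},{"claw":0,"dx":-60,"dy":-54,"dz":-153,"spin":6},{"claw":0,"dx":-90,"dy":-81,"dz":-153,"spin":12},{"claw":0,"dx":-120,"dy":-108,"dz":-153,"spin":18},{"claw":0,"dx":-150,"dy":-135,"dz":-153,"spin":24},{"claw":0,"dx":-180,"dy":-162,"dz":-153,"spin":30},{"claw":0,"dx":-210,"dy":-189,"dz":-153,"spin":36},{"claw":0,"dx":-240,"dy":-216,"dz":-153,"spin":42},{"claw":0,"dx":-270,"dy":-243,"dz":-153,"spin":48},{"claw":0,"dx":-300,"dy":-270,"dz":-153,"spin":54},{"claw":0,"dx":-330,"dy":-297,"dz":-153,"spin":60},{"claw":0,"dx":-360,"dy":-324,"dz":-153,"spin":62},{"claw":0,"dx":-390,"dy":-351,"dz":-153,"spin":62},{"claw":0,"dx":-420,"dy":-378,"dz":-153,"spin":62}]'
python3 -c "
from h import *
plan((.125,.045,.36),(.125,.045,.236))"
```

```text
time: 1.43
position: [0.4558, 0.1903, 0.3608]
tool_rot: [-1.912, -2.492, -0.0]
ft_force: [0.9, 0.9, -0.5]
grip_width: 0.003
grip_force: 0.0
t 1.43 lathe [0.0104 0.3604 0.3608] yaw 15.0 spin 0.0 F [ 0.9  0.9 -0.5]
(0.125, 0.045, 0.36) -> [-315.4  114.5    0.7] rad 0.654
(0.125, 0.045, 0.236) -> [-315.5  114.5  124.7] rad 0.654
```

```bash
python3 -m jog '[{"claw":0,"dx":-30,"dy":15,"dz":0,"spin":0},{"claw":0,"dx":-65,"dy":30,"dz":0,"spin":0},{"claw":0,"dx":-100,"dy":45,"dz":0,"spin":0},{"claw":0,"dx":-135,"dy":60,"dz":0,"spin":0},{"claw":0,"dx":-170,"dy":75,"dz":0,"spin":0},{"claw":0,"dx":-205,"dy":90,"dz":0,"spin":0},{"claw":0,"dx":-240,"dy":105,"dz":0,"spin":0},{"claw":0,"dx":-275,"dy":115,"dz":0,"spin":0},{"claw":0,"dx":-305,"dy":115,"dz":0,"spin":0},{"claw":0,"dx":-316,"dy":115,"dz":0,"spin":0},{"claw":0,"dx":-316,"dy":115,"dz":30,"spin":0},{"claw":0,"dx":-316,"dy":115,"dz":65,"spin":0},{"claw":0,"dx":-316,"dy":115,"dz":100,"spin":0},{"claw":0,"dx":-316,"dy":115,"dz":125,"spin":0},{"claw":0,"dx":-316,"dy":115,"dz":125,"spin":0},{"claw":0,"dx":-316,"dy":115,"dz":125,"spin":0}]'
python3 - <<'E'
from h import *
plan((.075,.045,.236))
im=snap('top','top1')
f=im['frame'][190:310,300:460,::-1];cv2.imwrite('pics/top1c.png',cv2.resize(f,None,fx=5,fy=5,interpolation=3))
E
```

```text
time: 2.77
position: [0.6473, -0.082, 0.2351]
tool_rot: [-1.91, -2.491, 0.002]
ft_force: [0.6, -0.3, 0.9]
grip_width: 0.006
grip_force: 0.0
t 2.77 lathe [0.1249 0.0478 0.2351] yaw 15.1 spin 0.1 F [ 0.6 -0.3  0.9]
(0.075, 0.045, 0.236) -> [ -2.7 -49.9  -0.8] rad 0.608
```

View pics/top1c.png

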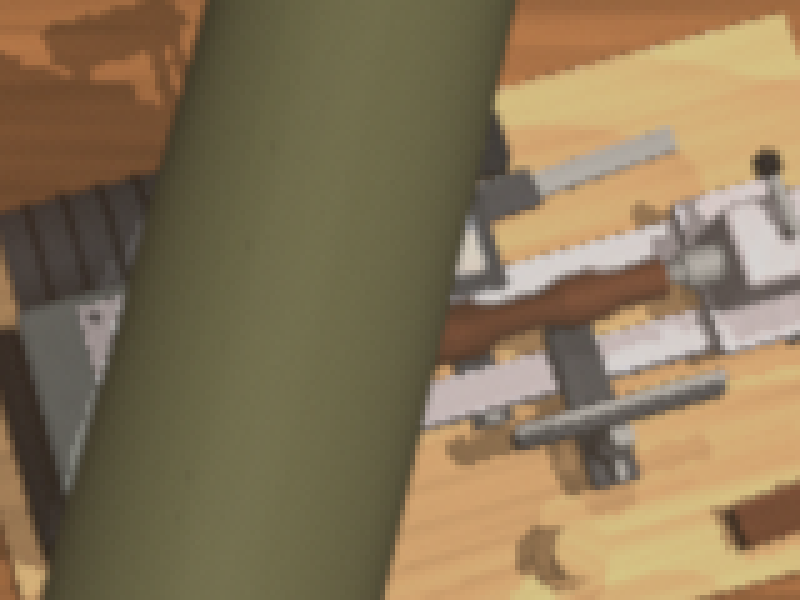

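```bash
python3 -m jog '[{"claw":0,"dx":-3,"dy":-20,"dz":-2,"spin":0},{"claw":0,"dx":-3,"dy":-35,"dz":-3,"spin":0},{"claw":0,"dx":-3,"dy":-42,"dz":-3,"spin":0},{"claw":0,"dx":-3,"dy":-48,"dz":-3,"spin":0},{"claw":0,"dx":-3,"dy":-52,"dz":-3,"spin":0},{"claw":0,"dx":-3,"dy":-56,"dz":-2,"spin":0},{"claw":0,"dx":-3,"dy":-60,"dz":-2,"spin":0},{"claw":0,"dx":-3,"dy":-64,"dz":-1,"spin":0},{"claw":0,"dx":-3,"dy":-67,"dz":-1,"spin":0},{"claw":0,"dx":-3,"dy":-70,"dz":0,"spin":0}]'
python3 - <<'E'
from h import *
plan((.0347,.045,.2246))
im=snap('side','side1')
f=im['frame'][170:320,220:420,::-1];cv2.imwrite('pics/side1c.png',cv2.resize(f,None,fx=4,fy=4,interpolation=3))
E
```

```text
time: 3.65
position: [0.5814, -0.104, 0.2361]
tool_rot: [1.912, 2.492, 0.001]
ft_force: [-0.4, -0.3, 1.9]
grip_width: 0.005
grip_force: 1.2
t 3.65 lathe [0.0556 0.0436 0.2361] yaw 15.0 spin 0.0 F [-0.4 -0.3  1.9]
(0.0347, 0.045, 0.2246) -> [  1.3 -20.9  11.5] rad 0.571
```

View pics/side1c.png

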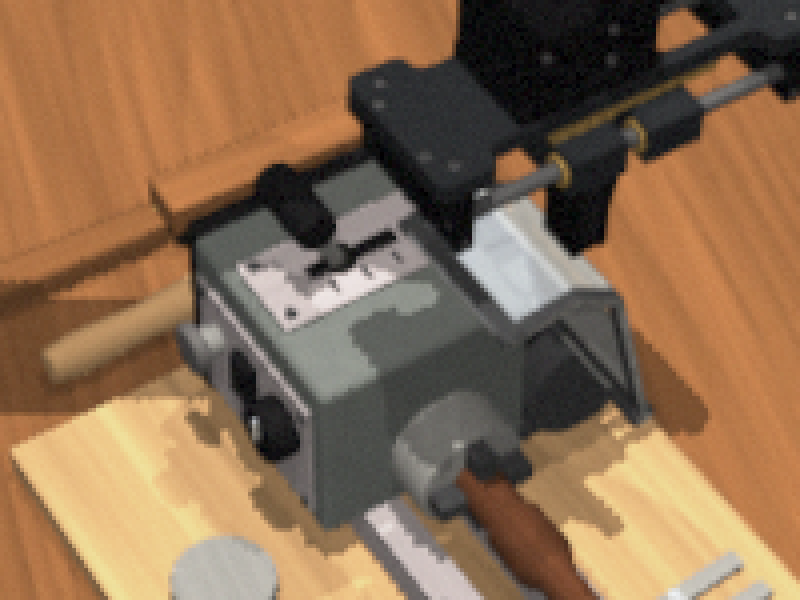

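```bash
python3 -m jog '[{"claw":0,"dx":1,"dy":-4,"dz":1,"spin":0},{"claw":0,"dx":1,"dy":-8,"dz":3,"spin":0},{"claw":0,"dx":1,"dy":-12,"dz":5,"spin":0},{"claw":0,"dx":1,"dy":-16,"dz":8,"spin":0},{"claw":0,"dx":1,"dy":-21,"dz":11,"spin":0}]'
python3 - <<'E'
from h import *
plan((.0188,.045,.2088),(.0083,.045,.189),(.004,.045,.167))
im=snap('side','side2')
def t(x,y):print(x,y,L(pt('side2',220+x//4,170+y//4)))
f=im['frame'][170:320,220:420,::-1];cv2.imwrite('pics/side2c.png',cv2.resize(f,None,fx=4,fy=4,interpolation=3))
E
```

```text
time: 4.12
position: [0.5602, -0.109, 0.2249]
tool_rot: [1.913, 2.492, -0.0]
ft_force: [0.3, -0.9, 4.2]
grip_width: 0.006
grip_force: 1.7
t 4.12 lathe [0.0338 0.0443 0.2249] yaw 15.0 spin -0.0 F [ 0.3 -0.9  4.2]
(0.0188, 0.045, 0.2088) -> [  0.7 -15.1  16.1] rad 0.557
(0.0083, 0.045, 0.189) -> [  0.7 -25.5  35.9] rad 0.548
(0.004, 0.045, 0.167) -> [  0.7 -29.9  57.9] rad 0.544
```

View pics/side2c.png

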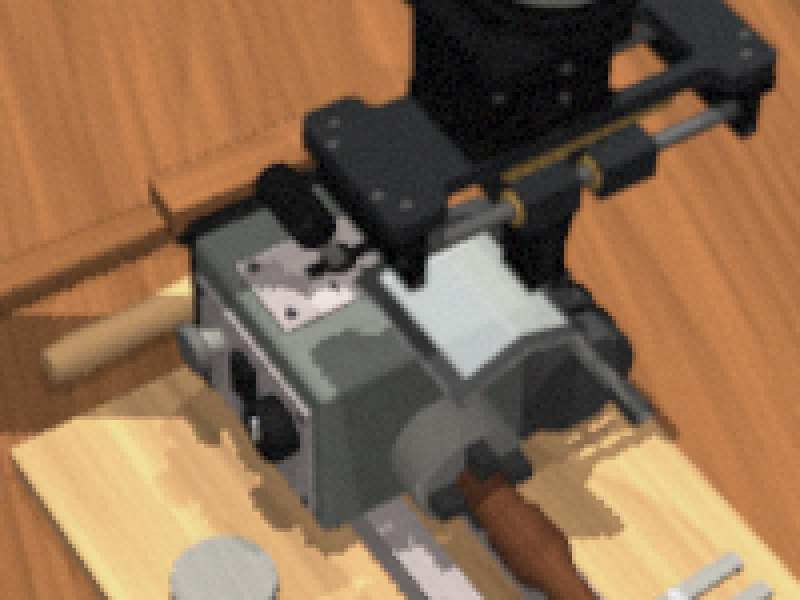

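The guard has swung forward to about 0.9 rad with the fingertips behind it, at (540,270). I'll continue along the arc.

```bash
python3 -m jog '[{"claw":0,"dx":1,"dy":-4,"dz":4,"spin":0},{"claw":0,"dx":1,"dy":-8,"dz":8,"spin":0},{"claw":0,"dx":1,"dy":-12,"dz":12,"spin":0},{"claw":0,"dx":1,"dy":-15,"dz":16,"spin":0},{"claw":0,"dx":1,"dy":-18,"dz":21,"spin":0},{"claw":0,"dx":1,"dy":-21,"dz":26,"spin":0},{"claw":0,"dx":1,"dy":-24,"dz":31,"spin":0},{"claw":0,"dx":1,"dy":-26,"dz":36,"spin":0},{"claw":0,"dx":1,"dy":-28,"dz":41,"spin":0},{"claw":0,"dx":1,"dy":-29,"dz":46,"spin":0},{"claw":0,"dx":1,"dy":-30,"dz":50,"spin":0},{"claw":0,"dx":1,"dy":-30,"dz":54,"spin":0},{"claw":0,"dx":1,"dy":-30,"dz":56,"spin":0}]'
python3 -c "
from h import *
plan((.004,.045,.16))"
```

```text
time: 5.25
position: [0.5313, -0.1153, 0.1683]
tool_rot: [-1.912, -2.492, 0.001]
ft_force: [-1.0, 0.6, -0.4]
grip_width: 0.005
grip_force: 0.2
t 5.25 lathe [0.0042 0.0456 0.1683] yaw 15.0 spin 0.0 F [-1.   0.6 -0.4]
(0.004, 0.045, 0.16) -> [-0.6 -0.2  8.3] rad 0.544
```

```bash
for i in 1; do python3 -m jog '[{"dz":1,"claw":0,"dx":0,"dy":0,"spin":0},{"dz":2,"claw":0,"dx":0,"dy":0,"spin":0},{"dz":3,"claw":0,"dx":0,"dy":0,"spin":0},{"dz":3,"claw":0,"dx":0,"dy":0,"spin":0}]'; done
python3 - <<'E'
from h import *
im=snap('side','side3')
f=im['frame'][170:320,220:420,::-1];cv2.imwrite('pics/side3c.png',cv2.resize(f,None,fx=4,fy=4,interpolation=3))
E
```

```text
time: 5.58
position: [0.5316, -0.1154, 0.1659]
tool_rot: [1.912, 2.492, 0.0]
ft_force: [0.3, 0.4, 1.3]
grip_width: 0.006
grip_force: 0.0
```

View pics/side3c.png

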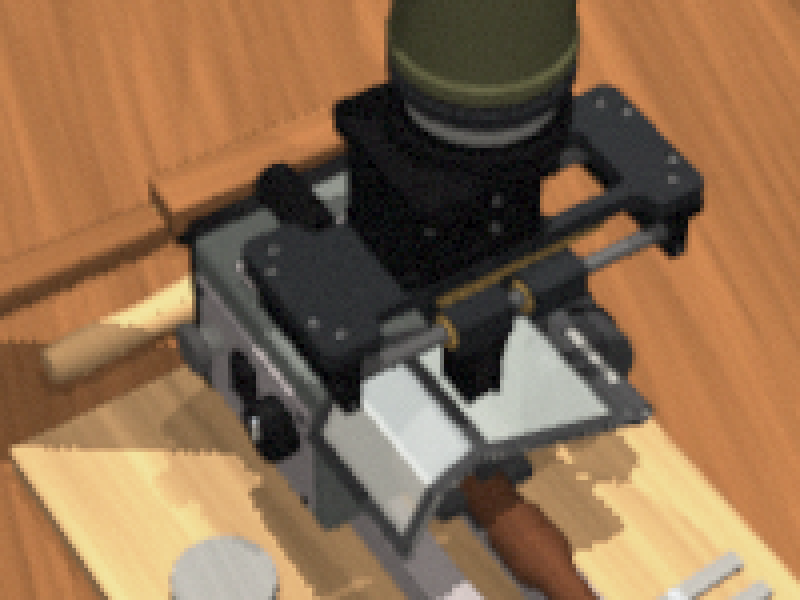

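The guard is almost level. I'll press further until the force shows it is on the stop.

```bash
for i in 1 2; do python3 -m jog '[{"dz":1,"claw":0,"dx":0,"dy":0,"spin":0},{"dz":2,"claw":0,"dx":0,"dy":0,"spin":0},{"dz":3,"claw":0,"dx":0,"dy":0,"spin":0},{"dz":3,"claw":0,"dx":0,"dy":0,"spin":0}]'|egrep 'pos|ft'; done
```

```text
position: [0.5314, -0.1154, 0.1628]
ft_force: [0.3, -0.4, 0.1]
position: [0.5314, -0.1154, 0.1597]
ft_force: [-0.4, -0.4, 1.0]
```

```bash
for i in 1 2; do python3 -m jog '[{"dz":1,"claw":0,"dx":0,"dy":0,"spin":0},{"dz":2,"claw":0,"dx":0,"dy":0,"spin":0},{"dz":3,"claw":0,"dx":0,"dy":0,"spin":0},{"dz":3,"claw":0,"dx":0,"dy":0,"spin":0}]'|egrep 'pos|ft|grip_f'; python3 -c "
from h import *
im=snap('side','side4')
for x,y in [(480,430),(600,405),(340,410),(405,545),(550,400),(520,350)]: print(x,y,L(pt('side4',220+x//4,170+y//4)))"; done
```

```text
position: [0.5314, -0.1154, 0.1567]
ft_force: [-0.1, -0.8, -0.2]
grip_force: 0.0
480 430 [-0.001   0.0275  0.1686]
600 405 [0.0609 0.0194 0.1543]
340 410 [-0.0835  0.011   0.2537]
405 545 [-0.0521  0.0107  0.1364]
550 400 [0.0382 0.0297 0.1612]
520 350 [0.0461 0.0647 0.1586]
position: [0.5314, -0.1154, 0.1537]
ft_force: [0.1, 0.1, -0.6]
grip_force: 0.0
480 430 [0.     0.0291 0.1663]
600 405 [0.0602 0.0186 0.1557]
340 410 [-0.0834  0.0112  0.2534]
405 545 [-0.0509  0.0125  0.1334]
550 400 [0.0393 0.0313 0.1588]
520 350 [0.0468 0.0656 0.1572]
```

```bash
python3 -c "
from h import *
plan((0,.045,.16))
im=get_image('wrist');print(im['mount'].round(3).tolist())
for y in range(300,460,12): print(y,[tuple((L(pt('side4',220+x//4,170+y//4))*1000).astype(int)) for x in (440,460,480,500,520)])
cv2.imwrite('pics/s4.png',np.hstack([cv2.resize(cv2.imread('pics/side4.png')[210:310,280:390],None,fx=4,fy=4,interpolation=3),cv2.resize(im['frame'][:,:,::-1],None,fx=.55,fy=400/480)]))"
```

```text
t 7.07 lathe [0.0044 0.0455 0.1538] yaw 15.0 spin 0.0 F [-1.1  0.2 -1.1]
(0, 0.045, 0.16) -> [-0.5 -4.3 -6.2] rad 0.54
[[0.001, -0.967, -0.253, 0.07], [1.0, 0.001, 0.0, -0.001], [-0.0, -0.253, 0.967, -0.177], [0.0, 0.0, 0.0, 1.0]]
300 [(np.int64(-28), np.int64(20), np.int64(279)), (np.int64(-19), np.int64(19), np.int64(275)), (np.int64(-8), np.int64(21), np.int64(266)), (np.int64(8), np.int64(30), np.int64(247)), (np.int64(9), np.int64(16), np.int64(260))]
312 [(np.int64(-28), np.int64(20), np.int64(271)), (np.int64(-17), np.int64(22), np.int64(263)), (np.int64(-9), np.int64(19), np.int64(261)), (np.int64(-1), np.int64(15), np.int64(260)), (np.int64(7), np.int64(13), np.int64(256))]
324 [(np.int64(-28), np.int64(21), np.int64(262)), (np.int64(-20), np.int64(17), np.int64(262)), (np.int64(-13), np.int64(13), np.int64(261)), (np.int64(-4), np.int64(10), np.int64(259)), (np.int64(6), np.int64(11), np.int64(251))]
336 [(np.int64(-30), np.int64(17), np.int64(259)), (np.int64(-23), np.int64(13), np.int64(260)), (np.int64(-16), np.int64(8), np.int64(261)), (np.int64(-6), np.int64(7), np.int
[... 1653 characters left out ...]
64(162))]
432 [(np.int64(-18), np.int64(33), np.int64(170)), (np.int64(-10), np.int64(30), np.int64(168)), (np.int64(-1), np.int64(26), np.int64(167)), (np.int64(6), np.int64(22), np.int64(165)), (np.int64(15), np.int64(19), np.int64(163))]
444 [(np.int64(-22), np.int64(27), np.int64(171)), (np.int64(-14), np.int64(23), np.int64(169)), (np.int64(-5), np.int64(21), np.int64(166)), (np.int64(2), np.int64(16), np.int64(165)), (np.int64(11), np.int64(13), np.int64(163))]
456 [(np.int64(-25), np.int64(23), np.int64(168)), (np.int64(-18), np.int64(17), np.int64(171)), (np.int64(-8), np.int64(15), np.int64(166)), (np.int64(-2), np.int64(9), np.int64(169)), (np.int64(6), np.int64(6), np.int64(165))]
```

View pics/s4.png

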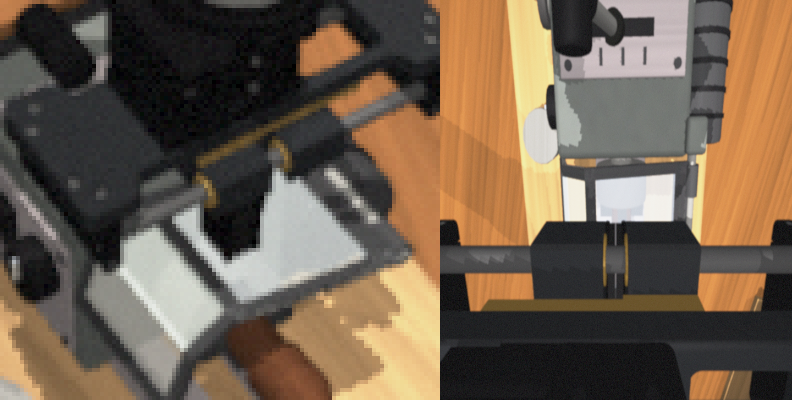

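```bash
cat > m.py <<'E'
from h import *
s=get_state();print(s['position'][2].round(4),s['ft_force'].round(1),s['torque'].round(2),s['grip_force'])
snap('side','s5')
for x,y in [(520,420),(520,444),(480,444),(440,444),(405,545)]: print((L(pt('s5',220+x//4,170+y//4))*1000).round())
E
for i in 1 2; do python3 -m jog '[{"dz":1,"claw":0,"dx":0,"dy":0,"spin":0},{"dz":2,"claw":0,"dx":0,"dy":0,"spin":0},{"dz":3,"claw":0,"dx":0,"dy":0,"spin":0},{"dz":4,"claw":0,"dx":0,"dy":0,"spin":0},{"dz":4,"claw":0,"dx":0,"dy":0,"spin":0}]' >/dev/null; python3 m.py; done
```

```text
0.1497 [-0.5 -0.2  0.2] [-0.08  0.09  0.01] 0.005479526880662888
[ 21.  27. 160.]
[ 14.  16. 160.]
[ -3.  24. 162.]
[-20.  31. 166.]
[-49.  16. 128.]
0.1457 [ 0.2 -0.7 -0.1] [-0.06  0.06  0.02] 0.002626120167406043
[ 22.  29. 158.]
[ 15.  18. 157.]
[ -2.  26. 158.]
[-18.  35. 160.]
[-48.  17. 126.]
```

```bash
for i in 1 2; do python3 -m jog '[{"dz":1,"claw":0,"dx":0,"dy":0,"spin":0},{"dz":2,"claw":0,"dx":0,"dy":0,"spin":0},{"dz":3,"claw":0,"dx":0,"dy":0,"spin":0},{"dz":4,"claw":0,"dx":0,"dy":0,"spin":0},{"dz":4,"claw":0,"dx":0,"dy":0,"spin":0}]' >/dev/null; python3 m.py; done
```

```text
0.1417 [ 0.  -0.8  0.4] [-0.07 -0.    0.08] 0.0004791671665316244
[ 24.  31. 154.]
[ 16.  19. 155.]
[  0.  29. 154.]
[-17.  36. 158.]
[-46.  20. 121.]
0.1379 [ 0.  -0.4 -1. ] [-0.11  0.02  0.01] 0.0
[ 26.  33. 151.]
[ 18.  22. 151.]
[  1.  30. 152.]
[-14.  40. 152.]
[-45.  22. 117.]
```

```bash
for i in 1 2; do python3 -m jog '[{"dz":1,"claw":0,"dx":0,"dy":0,"spin":0},{"dz":2,"claw":0,"dx":0,"dy":0,"spin":0},{"dz":2,"claw":0,"dx":0,"dy":0,"spin":0}]' >/dev/null; python3 m.py; done
```

```text
0.1377 [-4.8  1.3 12.1] [ 0.12  1.17 -0.02] 6.0299620719160885
[ 25.  33. 152.]
[ 18.  22. 151.]
[  1.  30. 153.]
[-14.  40. 152.]
[-45.  22. 118.]
0.1375 [-9.6  1.7 22.8] [0.46 2.22 0.02] 11.711200810968876
[ 26.  33. 151.]
[ 17.  21. 152.]
[  2.  31. 152.]
[-14.  41. 152.]
[-44.  23. 117.]
```

```bash
python3 -m jog '[{"dz":-4,"claw":0,"dx":0,"dy":0,"spin":0},{"dz":-10,"claw":0,"dx":0,"dy":0,"spin":0},{"dz":-25,"claw":0,"dx":0,"dy":0,"spin":0},{"dz":-50,"claw":0,"dx":0,"dy":0,"spin":0},{"dz":-85,"claw":0,"dx":0,"dy":0,"spin":0},{"dz":-120,"claw":0,"dx":0,"dy":0,"spin":0},{"dz":-150,"claw":0,"dx":0,"dy":0,"spin":0},{"dz":-150,"claw":0,"dx":0,"dy":0,"spin":0}]' >/dev/null; python3 m.py
python3 - <<'E'
from h import *
plan((-.003,.16,.29),(-.003,.16,.21))
im=cv2.imread('pics/s5.png')[110:320,220:460];cv2.imwrite('pics/s5c.png',cv2.resize(im,None,fx=2.8,fy=2.8,interpolation=3))
E
```

```text
0.2903 [ 0.8 -0.3  0.2] [-0.15 -0.02 -0.04] 0.0
[ 25.  33. 152.]
[ 18.  22. 151.]
[  1.  30. 152.]
[-14.  40. 152.]
[-45.  22. 117.]
t 10.3 lathe [0.0061 0.0445 0.2872] yaw 15.0 spin 0.0 F [ 0.2  1.  -0.7]
(-0.003, 0.16, 0.29) -> [115.5  -9.1  -3. ] rad 0.495
(-0.003, 0.16, 0.21) -> [115.6  -9.6  77. ] rad 0.495
```

View pics/s5c.png

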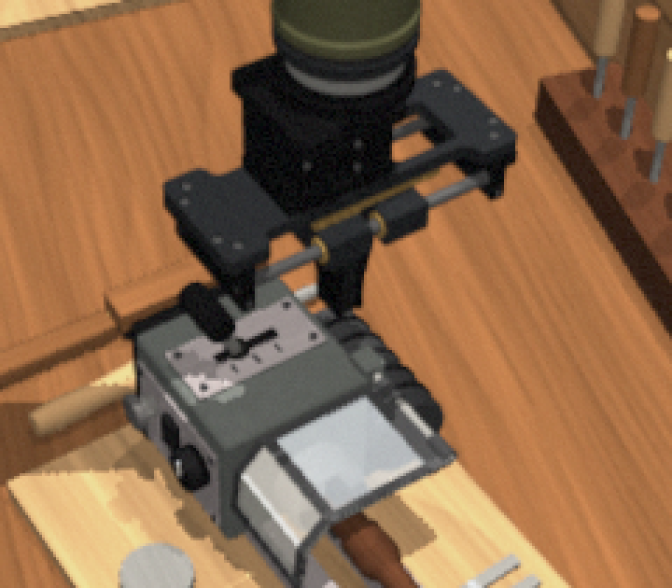

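The guard is closed (panel level, 152 mm everywhere) and the lever is still in neutral. This was picture 10, so from here I'll check by numbers only.

Run:
```python
from h import *
for v in range(200,226,2): print(v,[tuple((L(pt('s5',u,v))*1000).astype(int).tolist()) for u in (336,340,344,348)])
```

```text
200 [(-27, 8, 392), (-21, 6, 391), (-14, 6, 387), (-7, 6, 384)]
202 [(-28, 7, 389), (-21, 7, 386), (-14, 5, 383), (-5, 8, 377)]
204 [(-27, 8, 383), (-21, 6, 383), (5, 34, 345), (12, 33, 342)]
206 [(-27, 8, 379), (-3, 32, 346), (6, 34, 340), (13, 33, 337)]
208 [(-6, 39, 338), (-2, 33, 341), (6, 35, 335), (13, 33, 333)]
210 [(-5, 41, 331), (-2, 33, 337), (5, 34, 331), (13, 33, 328)]
212 [(-3, 43, 323), (-3, 32, 333), (6, 34, 326), (13, 32, 324)]
214 [(-3, 43, 318), (-2, 32, 328), (6, 34, 322), (13, 33, 319)]
216 [(-2, 44, 313), (-1, 33, 322), (7, 35, 316), (14, 34, 312)]
218 [(-3, 42, 310), (-2, 33, 318), (6, 34, 312), (14, 33, 309)]
220 [(109, 209, 97), (-1, 33, 313), (6, 34, 307), (184, 269, 2)]
222 [(107, 205, 95), (-1, 33, 308), (123, 199, 91), (183, 267, 0)]
224 [(104, 201, 94), (109, 193, 98), (120, 194, 92), (131, 195, 85)]
```

```bash
python3 -m jog '[{"claw":87,"dx":30,"dy":-4,"dz":-5,"spin":0},{"claw":87,"dx":60,"dy":-8,"dz":-5,"spin":0},{"claw":87,"dx":90,"dy":-12,"dz":-5,"spin":0},{"claw":87,"dx":115,"dy":-14,"dz":-5,"spin":0},{"claw":87,"dx":115,"dy":-14,"dz":-5,"spin":0},{"claw":87,"dx":115,"dy":-14,"dz":-5,"spin":0},{"claw":87,"dx":115,"dy":-14,"dz":-5,"spin":0},{"claw":87,"dx":115,"dy":-14,"dz":-5,"spin":0},{"claw":87,"dx":115,"dy":-14,"dz":-5,"spin":0}]'
python3 - <<'E'
from h import *
plan((-.008,.16,.2))
for n in('side','top'): 
    snap(n,n+'6');d=np.load(f'pics/{n}6.npz');K=d['K'];T=d['T'];z=d['depth']
    v,u=np.indices(z.shape);P=np.stack([(u-K[0,2])/K[0,0]*z,(v-K[1,2])/K[1,1]*z,z],-1)@T[:3,:3].T+T[:3,3]
    Q=((P-O)@R*1000)[z>0]
    q=Q[(abs(Q[:,1]-160)<45)&(abs(Q[:,0])<90)&(Q[:,2]>195)&(Q[:,2]<390)]
    print(n,len(q))
    for lo in range(195,390,10):
        w=q[(q[:,2]>=lo)&(q[:,2]<lo+10)]
        if len(w): h=np.histogram(w[:,0],bins=range(-90,100,10))[0];print(lo,h,w[:,1].min().round(),w[:,1].max().round())
E
```

```text
time: 11.05
position: [0.4883, -0.0093, 0.2886]
tool_rot: [-1.915, -2.49, 0.001]
ft_force: [-0.7, -0.3, 0.8]
grip_width: 0.602
grip_force: 0.0
t 11.05 lathe [-0.0098  0.1592  0.2886] yaw 14.9 spin -0.1 F [-0.7 -0.3  0.8]
(-0.008, 0.16, 0.2) -> [ 0.8  1.9 88.6] rad 0.49
side 1296
195 [0 0 0 0 0 5 9 4 0 0 0 0 0 0 0 0 0 0] 137.0 168.0
205 [ 0  0  0  0  0 41 40 23  0  0  0  0  0  0  0  0  0  0] 134.0 180.0
215 [ 0  0  0  0  0  3 96 42  0  0  0  0  0  0  0  0  0  0] 137.0 181.0
295 [0 0 0 0 7 2 0 0 0 0 8 2 0 0 0 0 0 0] 147.0 168.0
305 [ 0  0  0  0 33  4  0  0  0  0 34  6  0  0  0  0  0  0] 147.0 169.0
315 [ 0  0  0  0 35  9  0  0  0  0 38  7  0  0  0  0  0  0] 145.0 169.0
325 [ 0  0  0  0 29  6  0  0  0  0 36 11  0  0  0  0  0  0] 145.0 171.0
335 [ 0  0  0  4 24  4  0  0  0  0 35 15  0  0  0  0  0  0] 145.0 168.0
345 [ 0  0  0  4 14  1  0  0  0  0 27 29  1  0  0  0  0  0] 143.0 163.0
355 [ 0  0  0  0  0  0  0  0  0  0 10 18  1  0  0  0  0  0] 145.0 167.0
365 [ 0  0  0  0  0  0  0  0  0  0  8 11  0  0  0 18  2  0] 122.0 194.0
375 [ 0  4 27 19 14  3  1  2  1  3 11 33 17 14  5 59 15  0] 117.0 189.0
385 [16 26 16 14 11 16 23 20 20 17 28 15 14  8 20 42  6  0] 119.0 190.0
top 0
```

```bash
python3 -m jog '[{"claw":87,"dx":0,"dy":0,"dz":0,"spin":0},{"claw":87,"dx":0,"dy":0,"dz":0,"spin":0},{"claw":87,"dx":0,"dy":0,"dz":0,"spin":0},{"claw":87,"dx":0,"dy":0,"dz":0,"spin":0},{"claw":87,"dx":0,"dy":0,"dz":0,"spin":0},{"claw":87,"dx":0,"dy":0,"dz":0,"spin":0},{"claw":87,"dx":0,"dy":0,"dz":30,"spin":0},{"claw":87,"dx":0,"dy":0,"dz":55,"spin":0},{"claw":87,"dx":0,"dy":0,"dz":80,"spin":0},{"claw":87,"dx":0,"dy":0,"dz":100,"spin":0},{"claw":87,"dx":0,"dy":0,"dz":108,"spin":0},{"claw":87,"dx":0,"dy":0,"dz":108,"spin":0}]'
cat > g.py <<'E'
from h import *
plan((-.008,.16,.2))
snap('side','g');d=np.load('pics/g.npz');K=d['K'];T=d['T'];z=d['depth']
v,u=np.indices(z.shape);P=np.stack([(u-K[0,2])/K[0,0]*z,(v-K[1,2])/K[1,1]*z,z],-1)@T[:3,:3].T+T[:3,3]
Q=((P-O)@R*1000)[z>0]
q=Q[(abs(Q[:,1]-160)<45)&(abs(Q[:,0])<110)&(Q[:,2]>165)&(Q[:,2]<265)]
for lo in range(165,265,10):
    w=q[(q[:,2]>=lo)&(q[:,2]<lo+10)]
    if len(w): print(lo,np.histogram(w[:,0],bins=range(-110,120,10))[0])
print([(L(pt('g',220+x//4,170+y//4))*1000).astype(int).tolist() for x,y in [(520,420),(520,444),(480,444),(440,444),(405,545)]])
E
python3 g.py
```

```text
time: 12.15
position: [0.4868, -0.008, 0.1792]
tool_rot: [-1.911, -2.491, 0.004]
ft_force: [-0.3, -0.3, 0.5]
grip_width: 0.998
grip_force: 0.0
t 12.15 lathe [-0.0109  0.1608  0.1792] yaw 15.0 spin 0.0 F [-0.3 -0.3  0.5]
(-0.008, 0.16, 0.2) -> [ -0.8   2.9 -20.8] rad 0.49
165 [ 0  0  0  0  0  0  0  0  0  0 15  2  0  0  0  0  0  0  0  0  0  0]
175 [0 0 0 0 0 0 0 0 0 0 2 0 0 0 0 0 0 0 0 0 0 0]
185 [0 0 0 0 3 2 0 0 0 0 0 0 0 0 5 0 0 0 0 0 0 0]
195 [ 0  0  0  0 21  8  0  4  9  5  0  0  0  0 32  0  0  0  0  0  0  0]
205 [ 0  0  0  0 25  8  0 41 37 21  0  0  0  0 38  1  0  0  0  0  0  0]
215 [ 0  0  0  0 15  5  0  6 89 43  0  0  0  0 35  3  0  0  0  0  0  0]
225 [ 0  0  0  0 19  7  0  0  0  0  0  0  0  3 28  7  0  0  0  0  0  0]
235 [ 0  0  0  0  4  1  0  0  0  0  0  0  0  0 30  9  0  0  0  0  0  0]
245 [ 0  0  0  0  0  0  0  0  0  0  0  0  0  0 19  6  0  0  0  0  0  0]
255 [ 0  6  0  0  0  0  0  0  0  0  0  0  0  0 13  0  0  0  3  0  0  0]
[[24, 31, 153], [17, 21, 151], [1, 31, 151], [-14, 40, 151], [-44, 22, 117]]
```

```bash
python3 -m jog '[{"claw":87,"dx":0,"dy":6,"dz":0,"spin":0},{"claw":87,"dx":0,"dy":11,"dz":0,"spin":0},{"claw":87,"dx":0,"dy":16,"dz":0,"spin":0},{"claw":87,"dx":0,"dy":21,"dz":0,"spin":0},{"claw":87,"dx":0,"dy":26,"dz":0,"spin":0},{"claw":87,"dx":0,"dy":31,"dz":0,"spin":0},{"claw":87,"dx":0,"dy":36,"dz":0,"spin":0},{"claw":87,"dx":0,"dy":41,"dz":0,"spin":0},{"claw":87,"dx":0,"dy":46,"dz":0,"spin":0},{"claw":87,"dx":0,"dy":51,"dz":0,"spin":0},{"claw":87,"dx":0,"dy":56,"dz":0,"spin":0},{"claw":87,"dx":0,"dy":61,"dz":0,"spin":0},{"claw":87,"dx":0,"dy":65,"dz":0,"spin":0},{"claw":87,"dx":0,"dy":69,"dz":0,"spin":0},{"claw":87,"dx":0,"dy":69,"dz":0,"spin":0}]'; python3 g.py
```

```text
time: 13.45
position: [0.5549, 0.01, 0.1807]
tool_rot: [-1.911, -2.492, 0.002]
ft_force: [-1.6, -0.3, 0.4]
grip_width: 0.997
grip_force: 0.8
t 13.45 lathe [0.0595 0.1606 0.1807] yaw 15.0 spin 0.0 F [-1.6 -0.3  0.4]
(-0.008, 0.16, 0.2) -> [ -0.6 -67.4 -19.2] rad 0.49
165 [ 0  0  0  0  0  0  0  0  0  0  0  4 17  0  0  0  0  0  0  0  0  0]
175 [ 0  0  0  0  0  0  0  0  0  0  0  0 14  2  0  0  0  0  0  0  0  0]
185 [0 0 0 0 0 0 0 0 0 0 0 1 7 4 0 0 0 0 0 0 0 4]
195 [ 0  0  0  0  0  0  0  0  0  0  0 21 12  3  0  0  0  0  0  0  0 31]
205 [ 0  0  0  0  0  0  0  0  0  0  0 27 21 18  8  0  0  0  0  0  0 36]
215 [ 0  0  0  0  0  0  0  0  0  0  0 20 41 53 21  0  0  0  0  0  1 40]
225 [ 0  0  0  0  0  0  0  0  0  0  0 17  5  6  0  0  0  0  0  0  0 28]
235 [ 0  0  0  0  0  0  0  0  0  0  0  7  1  0  0  0  0  0  0  0  0 28]
245 [ 0  0  0  0  0  0  0  0  0  0  0  0  0  0  0  0  0  0  0  0  1 22]
255 [ 0  0  0  0  0  0  0  0  4  0  0  0  0  0  0  0  0  0  0  0  0 17]
[[25, 32, 151], [17, 21, 151], [1, 30, 151], [-14, 40, 152], [-44, 23, 115]]
```

```bash
for i in 1 2; do python3 -m jog '[{"claw":87,"dx":0,"dy":2,"dz":0,"spin":0},{"claw":87,"dx":0,"dy":4,"dz":0,"spin":0},{"claw":87,"dx":0,"dy":4,"dz":0,"spin":0},{"claw":87,"dx":0,"dy":4,"dz":0,"spin":0}]'|egrep 'pos|ft'; done
```

```text
position: [0.5593, 0.0112, 0.1811]
ft_force: [-0.0, 0.1, -0.1]
position: [0.5627, 0.012, 0.181]
ft_force: [0.6, 0.4, 0.5]
```

```bash
for i in 1 2; do python3 -m jog '[{"claw":87,"dx":0,"dy":1,"dz":0,"spin":0},{"claw":87,"dx":0,"dy":2,"dz":0,"spin":0},{"claw":87,"dx":0,"dy":3,"dz":0,"spin":0},{"claw":87,"dx":0,"dy":3,"dz":0,"spin":0}]'|egrep 'pos|ft'; done; python3 g.py
```

```text
position: [0.5657, 0.0129, 0.181]
ft_force: [0.2, 0.1, -1.0]
position: [0.5683, 0.0135, 0.1809]
ft_force: [-0.2, 0.1, 0.2]
t 14.83 lathe [0.0733 0.1605 0.1809] yaw 15.0 spin 0.0 F [-0.2  0.1  0.2]
(-0.008, 0.16, 0.2) -> [ -0.5 -81.3 -19.1] rad 0.49
165 [ 0  0  0  0  0  0  0  0  0  0  0  0 11  8  0  0  0  0  0  0  0  0]
175 [ 0  0  0  0  0  0  0  0  0  0  0  0  1 20  0  0  0  0  0  0  0  0]
185 [0 0 0 0 0 0 0 0 0 0 0 0 0 6 3 0 0 0 0 0 0 0]
195 [ 0  0  0  0  0  0  0  0  0  0  0  0 10 23 11  8  0  0  0  0  0  0]
205 [ 0  0  0  0  0  0  0  0  0  0  0  0 11 28 32 16  0  0  0  0  0  0]
215 [ 0  0  0  0  0  0  0  0  0  0  0  0 14 11 46 36  0  0  0  0  0  0]
225 [ 0  0  0  0  0  0  0  0  0  0  0  0 12 13  0  0  0  0  0  0  0  0]
235 [0 0 0 0 0 0 0 0 0 0 0 0 6 4 0 0 0 0 0 0 0 0]
255 [0 0 0 0 0 0 0 0 0 3 1 0 0 0 0 0 0 0 0 0 0 0]
[[24, 32, 152], [17, 20, 152], [2, 31, 150], [-14, 40, 151], [-44, 23, 115]]
```

```bash
for i in 1 2; do python3 -m jog '[{"claw":87,"dx":0,"dy":1,"dz":0,"spin":0},{"claw":87,"dx":0,"dy":2,"dz":0,"spin":0},{"claw":87,"dx":0,"dy":2,"dz":0,"spin":0},{"claw":87,"dx":0,"dy":2,"dz":0,"spin":0}]'|egrep 'pos|ft'; done
```

```text
position: [0.5684, 0.0136, 0.1806]
ft_force: [-6.1, -0.7, 1.9]
position: [0.5684, 0.0135, 0.1803]
ft_force: [-10.8, -1.7, 5.5]
```

At the stop (the push now meets 11 N). I'll hold briefly, back off, lift and check.

```bash
python3 -m jog '[{"claw":87,"dx":0,"dy":0,"dz":0,"spin":0},{"claw":87,"dx":0,"dy":0,"dz":0,"spin":0},{"claw":87,"dx":0,"dy":-8,"dz":0,"spin":0},{"claw":87,"dx":0,"dy":-16,"dz":0,"spin":0},{"claw":87,"dx":0,"dy":-18,"dz":0,"spin":0},{"claw":87,"dx":0,"dy":-18,"dz":-25,"spin":0},{"claw":87,"dx":0,"dy":-18,"dz":-55,"spin":0},{"claw":87,"dx":0,"dy":-18,"dz":-90,"spin":0},{"claw":87,"dx":0,"dy":-18,"dz":-120,"spin":0},{"claw":87,"dx":0,"dy":-18,"dz":-140,"spin":0},{"claw":87,"dx":0,"dy":-18,"dz":-140,"spin":0},{"claw":87,"dx":0,"dy":-18,"dz":-140,"spin":0}]'; python3 g.py
```

```text
time: 16.55
position: [0.5557, 0.0099, 0.3223]
tool_rot: [1.911, 2.491, 0.005]
ft_force: [-0.4, -0.7, 0.1]
grip_width: 0.999
grip_force: 0.0
t 16.55 lathe [0.0603 0.1603 0.3223] yaw 15.0 spin 0.0 F [-0.4 -0.7  0.1]
(-0.008, 0.16, 0.2) -> [ -0.2 -68.7 122. ] rad 0.49
165 [ 0  0  0  0  0  0  0  0  0  0  0  0 12 12  0  0  0  0  0  0  0  0]
175 [ 0  0  0  0  0  0  0  0  0  0  0  0  0 23  0  0  0  0  0  0  0  0]
185 [ 0  0  0  0  0  0  0  0  0  0  0  0  0 12  7  0  0  0  0  0  0  0]
195 [ 0  0  0  0  0  0  0  0  0  0  0  0  0 20 12  7  0  0  0  0  0  0]
205 [ 0  0  0  0  0  0  0  0  0  0  0  0  0 30 45 24  0  0  0  0  0  0]
215 [ 0  0  0  0  0  0  0  0  0  0  0  0  0  5 84 46  0  0  0  0  0  0]
[[25, 32, 151], [17, 21, 151], [2, 31, 151], [-14, 40, 151], [-44, 22, 117]]
```

```bash
python3 -c "
from bench import *
print(close_job())"
```

```text
the job is handed in; nothing more can be done
None
```

I closed the chuck guard onto its stop, pushed the range lever past slow to its second stop (fast), and handed the job in at about 16.6 s; the hand-in returned no verdict. Depth readings after the arm lifted clear show the guard's top panel level and the lever grip about 60 mm behind its start. I did not re-measure the loose tools and wood, though nothing suggested the arm touched them.

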